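Squeeze the fourth drinks carton into the sprung counter rack

ROBOT

A 7-joint arm with a two-finger parallel gripper is mounted at the origin on the work surface. World frame = base frame: x ahead of the robot, y to its left, z up, the work surface at z = 0. Lengths are in m, angles in rad, forces in N, time in s.
With the tool pointing down it reaches from about 0.425 to 0.875 m from the base axis. Payload 8.4 kg.
Tool frame: the origin (TCP) lies at the very end of the fingers, on their centre line; the grasp point (between the pads) lies 19 mm behind it; z points along the fingers, y is the line along which they close (so a half turn about z gives the same grasp; the last joint's range is limited). The gripper opens to 87 mm and grips with 3 to 60 N. Pads are 19 mm wide; open, the fingers measure 117 mm over their backs; the gripper's body (75 mm by 190 mm) begins 51 mm behind the grasp point.
Start: joints at [-1.235, 0.333, 0.04, 1.465, -0.013, 1.343, -0.059], TCP at [0.274, 0.589, 0.223] pointing down, gripper open.
Joint ranges: [-2.58, 2.58], [-0.38, 2.09], [-1.3, 1.39], [0.25, 2.4], [-1.5, 4.64], [0.08, 2.09], [-2.65, 2.65]. Speed limits (rad/s): [2.22, 2.22, 2.79, 2.79, 3.14, 3.14, 3.14].

INTERFACE

Orientations are given as a rotation vector (axis times angle).
In Python, from rig import bot gives the robot as it stands. The module is installed in compiled form; this text tells all that it offers.
- The arm moves only by the tool send_rows, never from a script. Its argument "deltas" is a list of rows, each a list of 5 numbers: the shift along the world's x, y, z in cm, then the turn about the world's z in degrees, then the opening, from 0 (shut) to 1 (fully open). A call has 1 to 12 rows; each row is the pose to reach, as a shift and turn from the pose commanded when the call began; what a row does not reach only later rows make up. A row lasts 1/8 s, in which the tool goes at most 62.5 mm and 10.7 degrees, less where a joint would pass 70% of its speed; a pose out of reach is approached as far as the arm can. A call with a gripper value outside its range is refused whole. The fingers move at their own pace and stop on an object; the grip force is fixed at half the most. Time passes only in rows, so rows that repeat a pose let the fingers close. It gives the time, the measured TCP pose, the force, the opening and the grip force at its end, in the units of the state.
- bot.read_state(): the state, without advancing time (a new reading comes with each control period).
- bot.capture(name): name is "scene" or "top" or "wrist"; returns the picture (420x560x3 uint8, red, green, blue); there is no depth.
- bot.camera_info(name): a dict with "fx", "fy", "cx", "cy" (pixels), "dist" ([k1, k2, p1, p2, k3] as OpenCV has them; the pictures are not rectified), "R" (3x3) and "t" (3): a world point X has camera coordinates R X + t. Camera axes: x right, y down, z forward; pixel columns grow to the right and rows downward; lengths in m; the calibration is good to about 2 mm. A picture is of the moment at which its call begins: read the wrist's pose just before it. camera_info takes no time and is no camera call; for the wrist camera it gives the pose at the moment of the call.
- bot.job_done(): hands the job in; it is judged then, once.
Trained networks look in the newest picture that a camera, given by its name, has taken for a name from the list of things; names that differ only in an ending like _2 or _b are one class to them, and where a whole thing is asked for, a point or a joint stands for the part that bears it (a point fixed in the world has none). Each returns a list of dicts, best first, with "conf" (0 to 1); they miss things now and then, are a little off and sometimes report something else, mostly with a low value. They report only what shows in the picture. A call takes as long as a camera call.
- bot.recognise(label, camera): "bbox" ([centre column, centre row, width, height] in pixels, round what is visible of it).
- bot.pinpoint(label, camera): "pixel" ([column, row] in pixels: a listed point, or the origin of a listed thing).
The state is a dict: "time": time; "qpos": joint angles; "qvel": joint speeds; "joint_efforts": joint torques, N m; "tcp_pos": TCP position; "tcp_rot": TCP orientation; "force": force on the tool from outside, world axes, zero at the start; "torque": the same for the moment, N m; "grip_width": opening from 0.0 (shut) to 1.0 (fully open); "finger_force": force on a finger pad.
Only numpy, scipy, OpenCV 4.12 (cv2) and the standard library are available. Lean on these libraries where they do the work, as an engineer would, in place of code of your own. Each camera call takes 0.05 s, during which the arm holds its last target. There are 200 camera calls.

TASK

Put the carton that stands alone on the counter into the tight row in the wooden rack, in the gap that is much too narrow for it: nudge the neighbouring cartons apart, one way as far as the hard end, the other against the sprung plate, and slide it down upright between them, square with the row, until it stands on the rack's floor. Be gentle, the cartons crush easily: do not ram or jam them or lean hard on anything. Leave all four standing in the rack and the jar, cup and card reader where they are.

Things in the scene. Friction and masses are not known exactly. Their poses are not given: they have to be found in the camera images.
- rack: fixed wooden rack, origin on the counter, row along y, depth along x. Floor top at z 8 mm; lips 22 mm high, inner faces x = +-33 mm; above them open at front and back, so a carton can go in held by its x faces. Along y: hard end wall, carton a, b, gap of 9 to 11 mm, c, sprung plate, end wall. Between a-b 0 to 2 mm, beside the wall and the plate 0 to 32 mm loose
- cheek (a joint): travel (m) of the sprung plate to rack +y; hard stop at 0.014. Wall and plate sit on one frame clamped anywhere within 15.5 mm either way along the row, not measured: at mid the wall face is at rack y -110 mm (top z 100), the plate face at 95 mm + travel (top z 99). Spring 3 N at 0, 4.4 N at the stop, damper 4 N at 0.1 m/s. A full row needs travel 0.011: 3 mm to spare, hard beyond
- carton_new_mid (a point): lone stiff gable-top carton on the counter; its centre, 59 mm above its underside. 54 mm wide (y), 56 deep (x), 118 high, about 0.27 kg. Square body to 78 mm, roof slopes (53 degrees steep) falling to +y and -y from a ridge along x at 110 mm, thin fin on the ridge to 118 mm. x faces flat up to the ridge: grip across x about 80 mm above the underside
- carton_new: the lone carton again; origin at the centre of its flat underside. Its long edges (along x, at foot and shoulder) are rounded, radius 4 mm. Between the sloping roofs of its neighbours it finds more room than between their bodies. Between them, friction of about 1 N a side may hold it up, so it must be pushed down onto the rack floor
- carton_a_mid (a point): drinks carton like the new one, standing in the rack; the point is its centre, 59 mm above its underside; axes as the new carton's; next to the hard end wall. Row cartons slide easily on the floor (friction about 0.18) but tip if pushed far at the top: slide them held by their x faces
- carton_b_mid (a point): drinks carton like the new one, standing in the rack; the point is its centre, 59 mm above its underside; axes as the new carton's; its +y side borders the gap
- carton_c_mid (a point): drinks carton like the new one, standing in the rack; the point is its centre, 59 mm above its underside; axes as the new carton's; between the gap and the plate
- carton_a: first carton of the row; origin at the centre of its underside
- carton_b: second carton of the row; origin at the centre of its underside
- carton_c: third carton of the row; origin at the centre of its underside
- jam_jar: glass jam jar, 64 mm across, 85 mm high, origin under its centre; a bystander
- cup: take-away cup with lid, 82 mm across, 112 mm high, origin under its centre; a bystander
- card_reader: black card reader lying on the counter, 160 x 75 x 26 mm, origin under its centre; a bystander

How it is judged:
At the end, for the whole second after the job is handed in: New carton released, at rest, between the second and third cartons, within 8 mm of the row's middle line and 0.12 rad of square; all four upright (0.05 rad), on the rack floor (3 mm), side by side (centres 50 to 58.5 mm apart), plate pushed back at least 7 mm (x of carton_new_mid in the frame of rack between -0.008 and 0.008 m and z of carton_new_mid in the frame of rack between 0.064 and 0.0695 m and y of carton_new_mid in the frame of carton_b_mid between 0.05 and 0.0585 m and y of carton_c_mid in the frame of carton_new_mid between 0.05 and 0.0585 m and y of carton_b_mid in the frame of carton_a_mid between 0.05 and 0.0585 m and angle between each of carton_new_mid, carton_a_mid, carton_b_mid, carton_c_mid's own z axis and vertical below 0.05 rad and z of carton_a_mid in the frame of rack between 0.064 and 0.0695 m and z of carton_b_mid in the frame of rack between 0.064 and 0.0695 m and z of carton_c_mid in the frame of rack between 0.064 and 0.0695 m and angle between the x axis of carton_new_mid and the x axis of rack, either way round below 0.12 rad and linear speed of carton_new below 0.01 m/s and value of joint cheek above 0.007 m); the robot touches nothing.
It fails at once if the new carton presses on a neighbouring carton with more than 16 N (crushed) (contact force between carton_new and carton_b above 16 N or contact force between carton_new and carton_c above 16 N).
It fails at once if the row is pressed hard together or against an end: carton_b on carton_a with more than 16 N, or carton_a or carton_c on the rack (its floor, wall or plate) with more than 18 N (contact force between carton_b and carton_a above 16 N or contact force between any of carton_a, carton_c and rack above 18 N).
It fails at once if the new carton is pressed on the rack with more than 25 N (contact force between carton_new and rack above 25 N).
It fails at once if a carton of the row is tipped over or lifted out (angle between any of carton_a_mid, carton_b_mid, carton_c_mid's own z axis and vertical above 0.4 rad or height (world z) of any of carton_a_mid, carton_b_mid, carton_c_mid above 0.12 m).
It fails at once if the jam jar, the cup or the card reader is moved more than 30 mm (distance of any of jam_jar, cup, card_reader from where it was at the start of the episode above 0.03 m).
It also fails if it takes over 72 s, if anything falls off the work surface, if the arm or the gripper's body presses on something with over 40 N, if the wrist force passes 120 N, or if a joint passes its speed limit or range.

## Working session

There is one attempt and no reset: what is moved stays moved. The work goes in short steps, Python scripts to look and compute and a tool call to move; the robot and the scene stay as the last step left them, time stands still between calls to the robot, and variables do not carry over. Pictures are saved under pics/ and viewed, at most 10 in all, crops included, and the job is handed in when it is done.

Besides the shell and the picture viewer there is one more tool, called after "Request:" as name(argument=value, ...) on one line, values as JSON. send_rows: Moves the arm, as the interface text tells. Its arguments: {"type":"object","properties":{"deltas":{"type":"array","items":{"type":"array","items":{"type":"number"}}}},"required":["deltas"]}

```bash
mkdir -p pics; ls; cat > h.py <<'E'
from rig import bot
import numpy as np, cv2
def ray(cam,px,info=None):
    c=info or bot.camera_info(cam)
    K=np.array([[c['fx'],0,c['cx']],[0,c['fy'],c['cy']],[0,0,1.]])
    u=cv2.undistortPoints(np.array([[px]],float),K,np.array(c['dist'],float))[0,0]
    R=np.array(c['R']);t=np.array(c['t'])
    return -R.T@t, R.T@np.array([u[0],u[1],1.])
def atz(cam,px,z,info=None):
    o,d=ray(cam,px,info); return o+d*(z-o[2])/d[2]
def proj(cam,X):
    c=bot.camera_info(cam)
    K=np.array([[c['fx'],0,c['cx']],[0,c['fy'],c['cy']],[0,0,1.]])
    return cv2.projectPoints(np.atleast_2d(np.array(X,float)),cv2.Rodrigues(np.array(c['R']))[0],np.array(c['t'],float),K,np.array(c['dist'],float))[0][:,0]
def snap(cam,name):
    im=bot.capture(cam); cv2.imwrite(f'pics/{name}.png',im[:,:,::-1]); return im
E
python3 - <<'E'
from h import *
s=bot.read_state();print({k:np.round(v,3) for k,v in s.items()})
a=snap('scene','s0');b=snap('top','t0')
Z={'rack':0,'carton_new_mid':.059,'carton_a_mid':.067,'carton_b_mid':.067,'carton_c_mid':.067,'carton_new':0,'jam_jar':0,'cup':0,'card_reader':0}
for c in ('scene','top'):
    i=bot.camera_info(c);print(c,-np.array(i['R']).T@i['t'])
    for n,z in Z.items():
        for d in bot.pinpoint(n,c)[:3]: print(c,n,round(d['conf'],2),np.round(d['pixel'],1),np.round(atz(c,d['pixel'],z),4))
E
```

```text
pics
{'time': np.float64(0.0), 'qpos': array([-1.235,  0.334,  0.04 ,  1.466, -0.013,  1.343, -0.058]), 'qvel': array([-0.   ,  0.   , -0.001, -0.   ,  0.   , -0.001,  0.   ]), 'joint_efforts': array([-1.0000e-03, -6.5635e+01,  1.3350e+00, -4.0379e+01, -6.0000e-02,
        4.5000e-02,  0.0000e+00]), 'tcp_pos': array([0.274, 0.589, 0.222]), 'tcp_rot': array([-6.780e-01, -3.067e+00,  3.000e-03]), 'force': array([-1.451, -1.009, -0.212]), 'torque': array([-0.013, -0.034,  0.045]), 'finger_force': np.float64(0.0), 'grip_width': np.float64(1.001)}
scene [ 1.11164823 -0.20152819  0.63897007]
scene rack 0.86 [290.3 212.2] [0.4822 0.03   0.    ]
scene carton_new_mid 0.73 [131.3 225.9] [ 0.4831 -0.3108  0.059 ]
scene carton_new_mid 0.63 [261.1 208.7] [ 0.512  -0.0468  0.059 ]
scene carton_a_mid 0.89 [261.5 190. ] [ 0.4631 -0.0318  0.067 ]
scene carton_b_mid 0.96 [288.6 187.7] [0.4731 0.0273 0.067 ]
scene carton_c_mid 0.81 [313.8 184.4] [0.4789 0.0845 0.067 ]
scene carton_new 0.74 [138.9 247.3] [ 0.4891 -0.3099  0.    ]
scene jam_jar 0.91 [381.1 186.9] [0.4628 0.2748 0.    ]
scene cup 0.82 [351.8 276.9] [0.6944 0.0867 0.    ]
scene card_reader 0.57 [260.1 302.4] [ 0.697  -0.1027  0.    ]
top [0.48808716 0.00273235 0.94938986]
top rack 0.67 [266.  253.6] [0.4789 0.0302 0.    ]
top rack 0.67 [151.7 252.9] [0.4756 0.2782 0.    ]
top carton_new_mid 0.97 [429.3 251.6] [ 0.4886 -0.304   0.059 ]
top carton_a_mid 0.6 [293.7 259.6] [ 0.4686 -0.0274  0.067 ]
top carton_b_mid 0.6 [268.5 256.6] [0.4737 0.0231 0.067 ]
top carton_b_mid 0.49 [296.9 260.7] [ 0.4665 -0.0338  0.067 ]
top carton_c_mid 0.84 [233.1 250.3] [0.485  0.0944 0.067 ]
top carton_new 0.84 [425.8 252.2] [ 0.4872 -0.3166  0.    ]
top jam_jar 0.81 [149.7 257.5] [0.4655 0.2822 0.    ]
top cup 0.66 [243.6 153.8] [0.6968 0.084  0.    ]
top card_reader 0.74 [329.9 151.6] [ 0.7051 -0.1063  0.    ]
```

```bash
python3 -c "
import cv2,numpy as np
a=cv2.imread('pics/s0.png');b=cv2.imread('pics/t0.png')
cv2.imwrite('pics/st.png',cv2.resize(np.hstack([a,b]),(800,300)))"
```

```text
(no output)
```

View pics/t0.png

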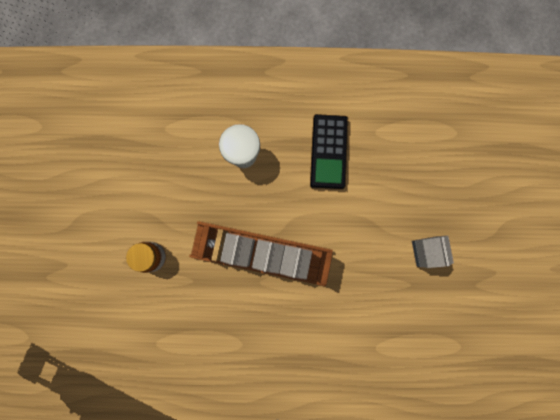

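View pics/s0.png

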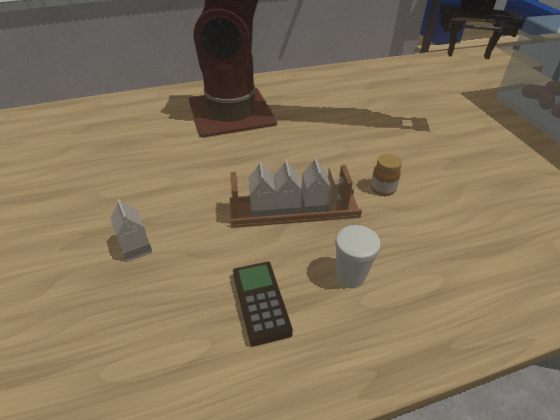

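The top view shows the rack at about (266,253), turned by about -12°, with the loose space on a's (-y) side and c near the plate. The lone carton is at (433,252), and the jar, cup and reader are clear of the path. I'll move above the rack for a close look.

Request:
send_rows(deltas=[[20,-56,6,-77,1],[20,-56,6,-77,1],[20,-56,6,-77,1],[20,-56,6,-77,1],[20,-56,6,-77,1],[20,-56,6,-77,1],[20,-56,6,-77,1],[20,-56,6,-77,1],[20,-56,6,-77,1],[20,-56,6,-77,1],[20,-56,6,-77,1],[20,-56,6,-77,1]])

```text
time: 2.5
tcp_pos: [0.4735, 0.0304, 0.2825]
tcp_rot: [-2.439, -1.979, -0.0]
force: [0.3, 0.9, 0.2]
grip_width: 0.999
finger_force: 0.0
```

```bash
python3 - <<'E'
from h import *
s=bot.read_state();print(s['time'],np.round(s['tcp_pos'],4),np.round(s['tcp_rot'],3),np.round(s['force'],2),np.round(s['qpos'],2))
info=bot.camera_info('wrist'); print(-np.array(info['R']).T@info['t'],np.round(info['R'],2))
snap('wrist','w0')
for n,z in {'rack':0,'carton_a_mid':.067,'carton_b_mid':.067,'carton_c_mid':.067,'carton_a':.008,'cheek':0.05}.items():
    for d in bot.pinpoint(n,'wrist')[:3]: print(n,round(d['conf'],2),np.round(d['pixel'],1),np.round(atz('wrist',d['pixel'],z,info),4))
E
```

```text
2.5 [0.4735 0.0304 0.2825] [-2.439 -1.979 -0.   ] [0.34 0.86 0.18] [-0.77 -0.1   0.58  1.8   0.05  1.42 -0.41]
[0.48894871 0.10596737 0.44383134] [[ 0.98 -0.21 -0.  ]
 [-0.2  -0.94  0.28]
 [-0.06 -0.28 -0.96]]
carton_a_mid 0.86 [282.2 232.8] [ 0.4639 -0.0282  0.067 ]
carton_b_mid 0.89 [280.1 193.4] [0.472  0.0235 0.067 ]
carton_a 0.94 [280.8 139.3] [0.4858 0.085  0.008 ]
carton_a 0.75 [278.3 220.4] [ 0.4583 -0.0289  0.008 ]
carton_a 0.63 [283.1 181.1] [0.4772 0.0273 0.008 ]Traceback (most recent call last):
  File "<stdin>", line 6, in <module>
ValueError: it knows: card_reader, carton, carton_a_mid, carton_b_mid, carton_c_mid, carton_new, carton_new_mid, cup, jam_jar, rack
```

View pics/w0.png

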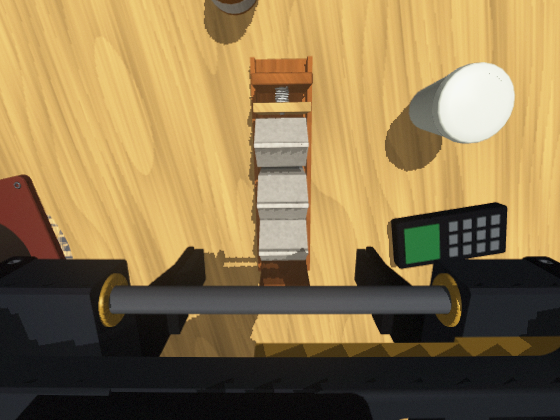

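The wrist view shows the row upright in the image: plate at row 108, and c, b and a at rows about 140, 193 and 240. The gap sits between c and b, and the rack midline is at column about 282, so the tool is nearly square with it. Next I'll measure the midline accurately.

```bash
python3 - <<'E'
from h import *
info=bot.camera_info('wrist')
im=cv2.imread('pics/w0.png'); hsv=cv2.cvtColor(im,cv2.COLOR_BGR2HSV)
m=(hsv[:,:,1]<60)&(hsv[:,:,2]>70)
for r in range(96,272,4):
    x=np.where(m[r,235:330])[0]+235
    if len(x)>20:
        mid=(x[0]+x[-1])/2
        print(r,x[0],x[-1],mid,np.round(atz('wrist',(mid,r),.1,info)[:2],4),int(im[r,275:290].mean()))
# ridge rows brightness profile
print(im[112:264,270:292].mean((1,2)).astype(int).tolist())
print(proj('wrist',[[.4735,.0304,.126]]))
E
```

```text
120 256 305 280.5 [0.4903 0.1089] 185
124 255 305 280.0 [0.489 0.105] 183
128 255 306 280.5 [0.4886 0.1008] 187
132 255 306 280.5 [0.4878 0.0967] 190
136 254 307 280.5 [0.4869 0.0926] 188
140 254 307 280.5 [0.4861 0.0885] 189
144 254 308 281.0 [0.4857 0.0842] 220
148 255 307 281.0 [0.4849 0.08  ] 112
152 255 306 280.5 [0.4835 0.0759] 127
156 256 306 281.0 [0.4831 0.0716] 140
160 257 305 281.0 [0.4822 0.0673] 144
164 257 305 281.0 [0.4813 0.063 ] 142
168 261 302 281.5 [0.481  0.0585] 68
172 260 303 281.5 [0.4801 0.0541] 117
176 258 305 281.5 [0.4792 0.0497] 184
180 258 305 281.5 [0.4782 0.0453] 185
184 258 306 282.0 [0.4779 0.0407] 186
188 258 306 282.0 [0.4769 0.0362] 185
192 257 306 281.5 [0.4754 0.0318] 190
196 257 307 282.0 [0.4751 0.0271] 189
200 257 307 282.0 [0.4741 0.0225] 187
204 257 308 282.5 [0.4737 0.0177] 219
208 258 306 282.0 [0.4722 0.0132] 112
212 259 306 282.5 [0.4718 0.0084] 140
216 259 305 282.0 [0.4702 0.0037] 142
220 260 305 282.5 [ 0.4698 -0.0012] 172
224 260 305 282.5 [ 0.4688 -0.006 ] 186
228 260 305 282.5 [ 0.4678 -0.0109] 183
232 259 306 282.5 [ 0.4668 -0.015
[... 322 characters left out ...]
186, 186, 185, 186, 190, 190, 189, 189, 189, 189, 188, 188, 188, 176, 164, 217, 219, 217, 207, 156, 112, 112, 114, 118, 124, 130, 136, 141, 140, 140, 141, 143, 144, 143, 143, 142, 142, 136, 106, 59, 68, 81, 82, 92, 115, 123, 139, 176, 184, 184, 186, 186, 186, 184, 183, 185, 187, 187, 187, 186, 185, 186, 188, 190, 190, 189, 189, 190, 189, 189, 188, 188, 186, 170, 127, 159, 216, 218, 217, 195, 112, 122, 133, 139, 140, 140, 142, 143, 142, 143, 133, 125, 171, 185, 184, 185, 186, 185, 185, 184, 183, 185, 187, 187, 186, 186, 185, 185, 187, 189, 189, 189, 189, 189, 189, 189, 188, 188, 188, 185, 166, 125, 122, 161, 217, 217, 203, 160, 132, 132, 130, 115, 81, 46, 46, 49]
[[280.09261082 198.89330403]]
```

```bash
python3 -c "
import cv2
a=cv2.imread('pics/w0.png')[50:300,230:340];cv2.imwrite('pics/w0c.png',cv2.resize(a,None,fx=2.4,fy=2.4,interpolation=2))"
```

```text
(no output)
```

View pics/w0c.png

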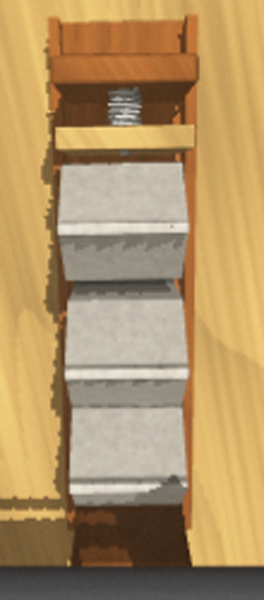

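The row yaw is about -11°. b sits at about (0.4745, 0.023), c is about 5 mm from the plate, and a is about 28 mm from the wall. I'll grip b and slide it to -y.

Request:
send_rows(deltas=[[0.1,-0.7,-5,1,1],[0.1,-0.7,-10,1,1],[0.1,-0.7,-14,1,1],[0.1,-0.7,-18,1,1],[0.1,-0.7,-21,1,1],[0.1,-0.7,-21.2,1,1],[0.1,-0.7,-21.2,1,0.55],[0.1,-0.7,-21.2,1,0.5],[0.1,-0.7,-21.2,1,0.5],[0.1,-0.7,-21.2,1,0.5],[0.1,-0.7,-21.2,1,0.5]])

```text
time: 4.18
tcp_pos: [0.4751, 0.0226, 0.0711]
tcp_rot: [2.423, 2.0, 0.001]
force: [-1.3, 0.0, 5.6]
grip_width: 0.639
finger_force: 30.0
```

Request:
send_rows(deltas=[[-0.06,-0.29,0,0,0.5],[-0.11,-0.59,0,0,0.5],[-0.17,-0.88,0,0,0.5],[-0.23,-1.18,0,0,0.5],[-0.29,-1.47,0,0,0.5],[-0.34,-1.77,0,0,0.5],[-0.4,-2.06,0,0,0.5],[-0.43,-2.21,0,0,0.5],[-0.43,-2.21,0,0,0.5]])

```text
time: 5.3
tcp_pos: [0.4711, 0.0004, 0.0711]
tcp_rot: [2.423, 2.0, 0.002]
force: [0.1, 1.0, 5.9]
grip_width: 0.637
finger_force: 30.0
```

Free so far. I'll go on in small steps.

Request:
send_rows(deltas=[[-0.02,-0.1,0,0,0.5],[-0.04,-0.2,0,0,0.5],[-0.06,-0.3,0,0,0.5],[-0.06,-0.3,0,0,0.5]])

```text
time: 5.8
tcp_pos: [0.4705, -0.0024, 0.071]
tcp_rot: [2.422, 2.0, 0.002]
force: [-0.4, 0.9, 5.7]
grip_width: 0.64
finger_force: 30.0
```

Request:
send_rows(deltas=[[-0.02,-0.08,0,0,0.5],[-0.03,-0.15,0,0,0.5],[-0.03,-0.15,0,0,0.5]])

```text
time: 6.18
tcp_pos: [0.4702, -0.0039, 0.071]
tcp_rot: [2.422, 2.0, 0.002]
force: [-0.2, 1.1, 5.8]
grip_width: 0.638
finger_force: 30.0
```

Request:
send_rows(deltas=[[-0.02,-0.08,0,0,0.5],[-0.03,-0.15,0,0,0.5],[-0.03,-0.15,0,0,0.5]])

```text
time: 6.55
tcp_pos: [0.47, -0.0048, 0.071]
tcp_rot: [-2.422, -2.001, -0.003]
force: [0.3, 4.0, 5.2]
grip_width: 0.639
finger_force: 30.0
```

Contact at the wall, with force up by 3 N, so b is settled. I'll release, rise and go to look at the lone carton.

Request:
send_rows(deltas=[[0,0.04,0,0,0.5],[0,0.04,0,0,1],[0,0.04,0,0,1],[0,0.04,0,0,1],[0,0.04,6,0,1],[0,0.04,12,0,1],[0.5,-4,18,0,1],[1,-10,18,0,1],[1.5,-16,18,0,1],[1.5,-22,18,0,1],[1.5,-28,18,0,1],[1.5,-28,18,0,1]])

```text
time: 8.05
tcp_pos: [0.4821, -0.2911, 0.2503]
tcp_rot: [2.43, 1.989, -0.006]
force: [-0.2, -0.1, -0.3]
grip_width: 1.0
finger_force: 0.0
```

```bash
cat > wr.py <<'E'
from h import *
import sys
s=bot.read_state();print(s['time'],np.round(s['tcp_pos'],4),np.round(s['tcp_rot'],3),np.round(s['force'],2))
info=bot.camera_info('wrist')
im=snap('wrist',sys.argv[1])
for n,z in {'carton_new_mid':.059,'carton_new':0}.items():
    for d in bot.pinpoint(n,'wrist')[:3]: print(n,round(d['conf'],2),np.round(d['pixel'],1),np.round(atz('wrist',d['pixel'],z,info),4))
E
python3 wr.py w1
```

```text
8.05 [ 0.4821 -0.2911  0.2503] [ 2.43   1.989 -0.006] [-0.24 -0.12 -0.29]
carton_new_mid 0.57 [292.1 210. ] [ 0.4913 -0.3159  0.059 ]
carton_new 0.66 [289.7 197.7] [ 0.4904 -0.315   0.    ]
```

View pics/w1.png

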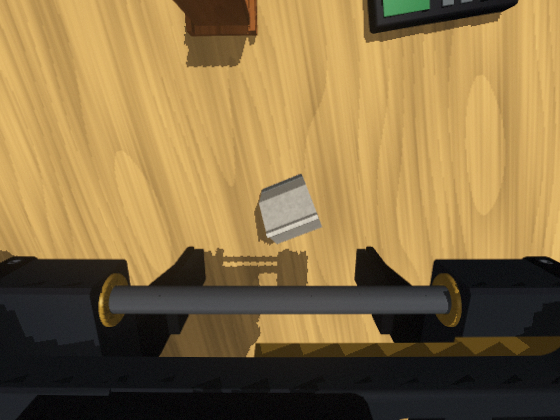

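The lone carton is at about (290,208), with its fin from (268,238) to (319,218). It is turned about 22° from the tool.

```bash
python3 - <<'E'
from h import *
info=bot.camera_info('wrist')
im=cv2.imread('pics/w1.png');g=cv2.cvtColor(im,cv2.COLOR_BGR2GRAY)
pts=[]
for c in range(272,318,3):
    r=int(np.argmax(g[205:245,c]))+205; col=g[r-3:r+4,c].astype(float); w=np.clip(col-195,0,None)
    pts.append((c,(w*np.arange(r-3,r+4)).sum()/w.sum() if w.sum() else r))
print(np.round(pts,1).tolist())
W=np.array([atz('wrist',p,.117,info) for p in pts])
vx,vy,x0,y0=cv2.fitLine(W[:,:2].astype(np.float32),cv2.DIST_HUBER,0,.001,.001).ravel()
print('az',np.degrees(np.arctan2(vy,vx)),x0,y0)
hsv=cv2.cvtColor(im,cv2.COLOR_BGR2HSV);m=((hsv[:,:,1]<70)&(hsv[:,:,2]>70)).astype(np.uint8)
n,l,st,ce=cv2.connectedComponentsWithStats(m[150:246,240:340]);k=1+np.argmax(st[1:,4]);print(st[k],ce[k])
mk=l==k
# ridge ends: extent along the fitted line in image
p=np.array(pts);A=np.polyfit(p[:,0],p[:,1],1)
on=[c for c in range(245,335) if mk[int(round(A[0]*c+A[1]))-150,c-240]]
e=[atz('wrist',(c,A[0]*c+A[1]),.117,info) for c in (on[0],on[-1])];print(on[0],on[-1],e,np.linalg.norm(e[0]-e[1]),(e[0]+e[1])/2)
E
```

```text
[[272.0, 233.6], [275.0, 232.2], [278.0, 231.0], [281.0, 230.5], [284.0, 228.9], [287.0, 227.4], [290.0, 226.0], [293.0, 225.2], [296.0, 223.8], [299.0, 222.8], [302.0, 221.8], [305.0, 220.6], [308.0, 219.0], [311.0, 218.3], [314.0, 216.9], [317.0, 216.8]]
az 11.391534 0.49524635 -0.3078015
[  19   24   62   70 2862] [47.67610063 59.68204053]
267 317 [array([ 0.46492963, -0.31398166,  0.117     ]), array([ 0.51802061, -0.30319829,  0.117     ])] 0.054175025601783576 [ 0.49147512 -0.30858997  0.117     ]
```

Request:
send_rows(deltas=[[0.9,-1.7,-3,10,1],[0.9,-1.7,-6,20,1],[0.9,-1.7,-10,22.8,1],[0.9,-1.7,-14,22.8,1],[0.9,-1.7,-17.5,22.8,1],[0.9,-1.7,-18.8,22.8,1],[0.9,-1.7,-18.8,22.8,0.6],[0.9,-1.7,-18.8,22.8,0.5],[0.9,-1.7,-18.8,22.8,0.5],[0.9,-1.7,-18.8,22.8,0.5],[0.9,-1.7,-18.8,22.8,0.5]])

```text
time: 9.57
tcp_pos: [0.4935, -0.3028, 0.0633]
tcp_rot: [1.979, 2.439, 0.001]
force: [-1.9, 0.8, 6.6]
grip_width: 0.645
finger_force: 29.8
```

Request:
send_rows(deltas=[[0,0,3,0,0.5],[0,0,8,0,0.5],[0,2,13,0,0.5],[0,6,16,0,0.5],[-0.3,10.5,16.5,-4,0.5],[-0.6,15,16.5,-8,0.5],[-0.8,19.5,16.5,-12,0.5],[-1,24,16.5,-16,0.5],[-1.2,28.5,16.5,-20,0.5],[-1.3,32.5,16.5,-22.8,0.5],[-1.3,35.5,16.5,-22.8,0.5],[-1.3,35.5,16.5,-22.8,0.5]])

```text
time: 11.08
tcp_pos: [0.4798, 0.055, 0.2271]
tcp_rot: [-2.418, -2.005, 0.001]
force: [-0.2, 0.1, -3.9]
grip_width: 0.647
finger_force: 29.8
```

Request:
send_rows(deltas=[[0,0,0,0,0.5],[0,0,0,0,0.5],[0,0,0,0,0.5],[0,0,0,0,0.5]])

```text
time: 11.58
tcp_pos: [0.4803, 0.052, 0.2276]
tcp_rot: [-2.423, -1.999, -0.0]
force: [0.4, 0.4, -3.3]
grip_width: 0.645
finger_force: 29.8
```

```bash
python3 - <<'E'
from h import *
s=bot.read_state();p=s['tcp_pos'];print(s['time'],np.round(p,4),np.round(s['tcp_rot'],3),np.round(s['force'],2))
zc=p[2]+.0633*0-.0633+.059
for c in ('scene','top','wrist'):
    info=bot.camera_info(c); im=snap(c,c+'2')
    for n,z in (('carton_new_mid',zc),('carton_b_mid',.067),('carton_c_mid',.067)):
        for d in bot.pinpoint(n,c)[:3]: print(c,n,round(d['conf'],2),np.round(d['pixel'],1),np.round(atz(c,d['pixel'],z,info),4))
cv2.imwrite('pics/m2.png',cv2.resize(np.hstack([cv2.imread('pics/scene2.png')[60:270,180:460],cv2.imread('pics/wrist2.png')[60:270,140:420]]),(800,300)))
E
```

```text
11.575 [0.4803 0.052  0.2276] [-2.423 -1.999 -0.   ] [ 0.41  0.44 -3.26]
scene carton_new_mid 0.77 [298.3 123.6] [0.4699 0.0445 0.2233]
scene carton_new_mid 0.43 [289.2 210. ] [ 0.6971 -0.051   0.2233]
scene carton_b_mid 0.94 [273.9 188.9] [ 0.4675 -0.0049  0.067 ]
scene carton_b_mid 0.45 [249.7 189.5] [ 0.4538 -0.056   0.067 ]
top carton_b_mid 0.8 [279.7 258.9] [0.4695 0.0006 0.067 ]
wrist carton_b_mid 0.19 [279.  202.8] [0.478  0.0476 0.067 ]
```

View pics/m2.png

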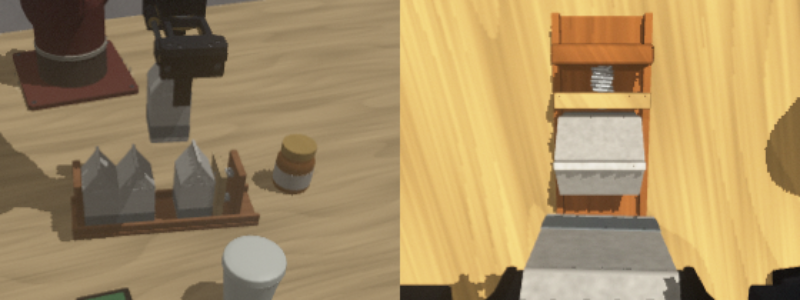

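The pictures show a and b at the hard wall, c near the plate, and the new carton hanging over the gap. Its foot edge is at wrist row about 212 and its shoulder at about row 248. I'll compute the offset in the hand from these edges.

```bash
python3 - <<'E'
from h import *
s=bot.read_state();p=s['tcp_pos'];info=bot.camera_info('wrist')
g=cv2.cvtColor(cv2.imread('pics/wrist2.png'),cv2.COLOR_BGR2GRAY)
print(g[200:262,270:290].mean(1).astype(int).tolist())
az=np.radians(-11);yv=np.array([-np.sin(az),np.cos(az)])
for r in (210,211,212,213,247,248,249):
    for z in ((p[2]-.0633+.001) if r<230 else (p[2]-.0633+.077),):
        w=atz('wrist',(281,r),z,info); print(r,np.round(w,4),'y off from tcp',round(float((w[:2]-p[:2])@yv),4))
# c fin, plate
print(g[90:200,270:290].mean(1).astype(int).tolist())
for r,z in ((176,.126),(130,.099)): w=atz('wrist',(281,r),z,info);print(r,w)
E
```

```text
[70, 71, 70, 70, 70, 70, 72, 89, 115, 125, 138, 146, 95, 87, 87, 87, 86, 87, 86, 101, 135, 140, 136, 134, 135, 137, 138, 138, 135, 136, 136, 137, 136, 135, 134, 136, 135, 134, 134, 133, 133, 134, 136, 135, 135, 138, 138, 132, 133, 160, 180, 193, 200, 199, 198, 198, 199, 200, 202, 203, 204, 204]
210 [0.4834 0.0665 0.1653] y off from tcp 0.0144
211 [0.4833 0.0657 0.1653] y off from tcp 0.0136
212 [0.4831 0.0649 0.1653] y off from tcp 0.0128
213 [0.483  0.0642 0.1653] y off from tcp 0.012
247 [0.4835 0.068  0.2413] y off from tcp 0.0159
248 [0.4833 0.0675 0.2413] y off from tcp 0.0154
249 [0.4832 0.0669 0.2413] y off from tcp 0.0148
[110, 124, 136, 141, 140, 139, 138, 137, 136, 135, 134, 133, 132, 113, 91, 63, 77, 85, 95, 88, 93, 108, 101, 130, 149, 112, 133, 144, 114, 139, 145, 107, 140, 142, 110, 182, 214, 213, 213, 213, 212, 212, 212, 211, 210, 193, 92, 71, 70, 83, 91, 123, 190, 199, 199, 201, 203, 202, 201, 199, 199, 200, 202, 203, 203, 202, 202, 200, 201, 204, 206, 206, 206, 205, 205, 205, 205, 204, 204, 205, 204, 193, 154, 167, 229, 233, 230, 229, 213, 138, 124, 126, 132, 141, 148, 154, 154, 153, 153, 154, 156, 156, 156, 155, 155, 148, 116, 71, 70, 70]
176 [0.487195   0.08536308 0.126     ]
130 [0.49433584 0.12224888 0.099     ]
```

The in-hand offset is about -8 mm. I'll lower the foot between the roofs, then feel for b's roof to settle the offset.

Request:
send_rows(deltas=[[-0.07,-0.36,-0.5,0,0.5],[-0.07,-0.36,-1.5,0,0.5],[-0.07,-0.36,-2.5,0,0.5],[-0.07,-0.36,-3.5,0,0.5],[-0.07,-0.36,-4.5,0,0.5],[-0.07,-0.36,-5.2,0,0.5],[-0.07,-0.36,-5.7,0,0.5],[-0.07,-0.36,-6,0,0.5],[-0.07,-0.36,-6.2,0,0.5],[-0.07,-0.36,-6.4,0,0.5],[-0.07,-0.36,-6.4,0,0.5]])

```text
time: 13.55
tcp_pos: [0.4796, 0.0488, 0.1635]
tcp_rot: [-2.423, -2.0, 0.0]
force: [-0.3, -0.5, -4.1]
grip_width: 0.642
finger_force: 29.8
```

Request:
send_rows(deltas=[[0,-0.05,0,0,0.5],[-0.02,-0.1,0,0,0.5],[-0.03,-0.15,0,0,0.5],[-0.04,-0.2,0,0,0.5],[-0.04,-0.2,0,0,0.5]])

```text
time: 14.18
tcp_pos: [0.4796, 0.0474, 0.164]
tcp_rot: [-2.422, -2.001, -0.002]
force: [1.2, 5.1, 1.6]
grip_width: 0.643
finger_force: 29.8
```

Contact on b's roof shows the in-hand offset is about -12 mm, with the pads still well on the face. I'll lift, shift 15 mm to +y and lower along b's side, letting c yield.

Request:
send_rows(deltas=[[0,0,0.6,0,0.5],[0.1,0.5,1.1,0,0.5],[0.2,1,1.1,0,0.5],[0.3,1.57,1.1,0,0.5],[0.3,1.57,0.8,0,0.5],[0.3,1.57,0.5,0,0.5],[0.3,1.57,0.2,0,0.5],[0.3,1.57,0,0,0.5],[0.3,1.57,-0.2,0,0.5],[0.3,1.57,-0.2,0,0.5]])

```text
time: 15.42
tcp_pos: [0.4822, 0.0619, 0.1615]
tcp_rot: [2.423, 1.999, -0.001]
force: [-0.4, -3.9, -0.9]
grip_width: 0.638
finger_force: 29.9
```

Request:
send_rows(deltas=[[0,0,-0.2,0,0.5],[0,0,-0.4,0,0.5],[0,0,-0.6,0,0.5],[0,0,-0.6,0,0.5]])

```text
time: 15.92
tcp_pos: [0.4823, 0.0622, 0.1555]
tcp_rot: [2.423, 2.0, -0.0]
force: [0.1, -4.8, -0.6]
grip_width: 0.639
finger_force: 30.0
```

c is yielding with about 4 N, as expected. I'll continue past shoulder level.

Request:
send_rows(deltas=[[0,0,-0.2,0,0.5],[0,0,-0.4,0,0.5],[0,0,-0.5,0,0.5],[0,0,-0.5,0,0.5]])

```text
time: 16.42
tcp_pos: [0.4823, 0.0622, 0.1506]
tcp_rot: [2.423, 2.0, -0.0]
force: [-0.6, -5.5, 0.9]
grip_width: 0.643
finger_force: 30.0
```

Request:
send_rows(deltas=[[0,0,-0.2,0,0.5],[0,0,-0.4,0,0.5],[0,0,-0.4,0,0.5]])

```text
time: 16.8
tcp_pos: [0.4826, 0.0631, 0.1467]
tcp_rot: [-2.422, -2.001, -0.002]
force: [0.5, -1.3, 1.2]
grip_width: 0.644
finger_force: 30.0
```

b started to push back slightly, so I'll shift 1 mm to +y.

Request:
send_rows(deltas=[[0.01,0.05,0.1,0,0.5],[0.02,0.1,0.1,0,0.5],[0.02,0.1,0.1,0,0.5],[0.02,0.1,0.1,0,0.5]])

```text
time: 17.3
tcp_pos: [0.482, 0.0632, 0.1473]
tcp_rot: [-2.423, -2.0, 0.001]
force: [-2.0, -4.5, -1.7]
grip_width: 0.642
finger_force: 30.0
```

```bash
python3 - <<'E'
from h import *
s=bot.read_state();print(np.round(s['tcp_pos'],4),np.round(s['force'],2),np.round(s['torque'],3))
snap('scene','s3');snap('wrist','w3')
cv2.imwrite('pics/m3.png',cv2.resize(np.hstack([cv2.imread('pics/s3.png')[120:240,210:370],cv2.imread('pics/w3.png')[60:270,140:420][::1]][:1]),(800,600),interpolation=2))
E
```

```text
[0.482  0.0632 0.1473] [-1.97 -4.54 -1.73] [-1.265  0.57  -0.03 ]
```

View pics/m3.png

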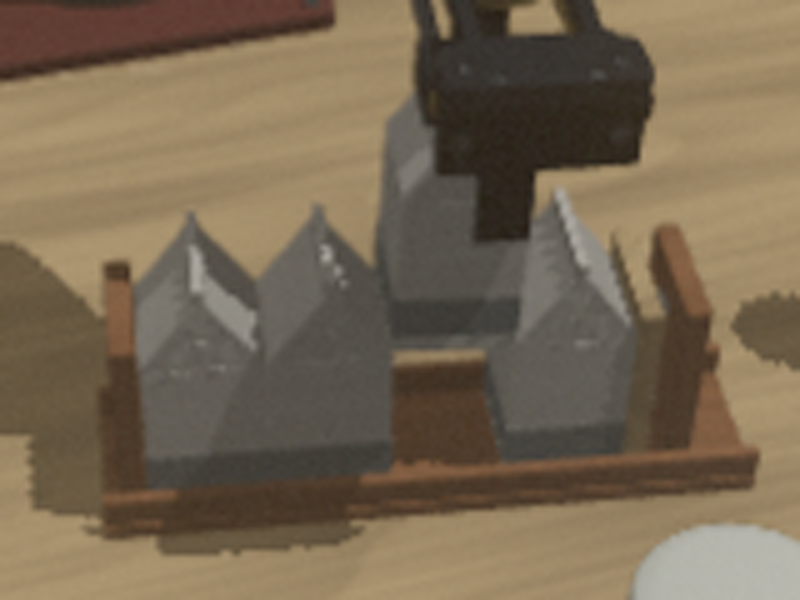

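The foot seems to sit on c's roof near (520,330). I'll overlay the expected models to see where everything really is.

```bash
cat > ov.py <<'E'
from h import *
az=np.radians(-11);X=np.array([np.cos(az),np.sin(az),0]);Y=np.array([-np.sin(az),np.cos(az),0])
def model(c,z):
    P=[]
    for x in (.028,-.028):
        P.append([np.array([c[0],c[1],z])+x*X+y*Y+np.array([0,0,h]) for y,h in ((-.027,0),(.027,0),(.027,.078),(0,.11),(-.027,.078))])
    return P
def draw(im,c,z,col,off,k):
    for poly in model(c,z):
        q=((proj('scene',poly)-off)*k).astype(int); cv2.polylines(im,[q.reshape(-1,1,2)],True,col,1)
E
python3 - <<'E'
from ov import *
p=bot.read_state()['tcp_pos']
b=np.array([.470,-.0048,0])
im=cv2.resize(cv2.imread('pics/s3.png')[110:230,220:360],None,fx=5,fy=5,interpolation=2)
o=np.array([220,110])
draw(im,b,.008,(0,255,0),o,5);draw(im,b-.054*Y,.008,(0,255,0),o,5)
n=p-.0126*Y; draw(im,n,p[2]-.0633,(0,0,255),o,5)
c=b+.1075*Y; draw(im,c,.008,(255,0,0),o,5)
print(n,c,(n-b)@Y,(n-b)@X)
cv2.imwrite('pics/ov1.png',im)
E
```

```text
[0.4796391  0.0508991  0.14731668] [0.49051197 0.10072492 0.        ] 0.05651497513252813 -0.0011658885697260063
```

View pics/ov1.png

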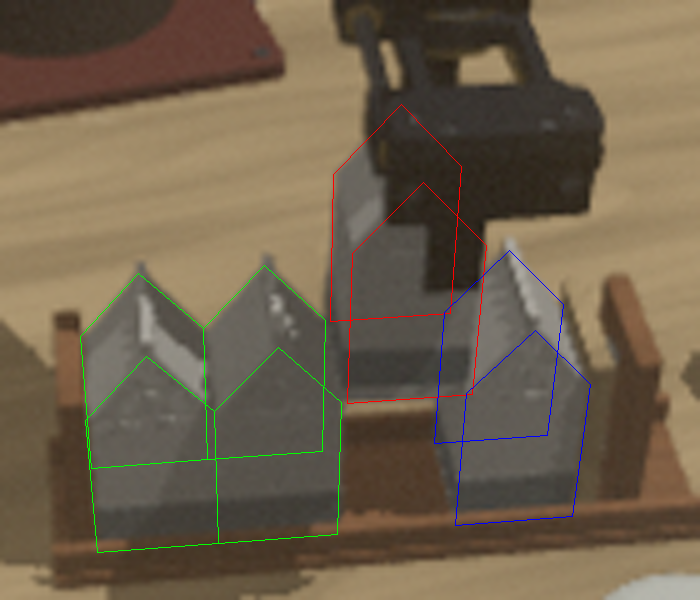

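The overlay agrees with the models, allowing for a small common calibration shift. The foot is right at shoulder height and the gap is nearly full width, so I'll go on down gently.

Request:
send_rows(deltas=[[0,0,-0.15,0,0.5],[0,0,-0.3,0,0.5],[0,0,-0.3,0,0.5]])

```text
time: 17.77
tcp_pos: [0.4828, 0.0641, 0.1446]
tcp_rot: [2.422, 2.001, 0.002]
force: [1.4, -1.2, -2.2]
grip_width: 0.639
finger_force: 30.0
```

Request:
send_rows(deltas=[[0,0.04,-0.2,0,0.5],[0,0.04,-0.4,0,0.5],[0,0.04,-0.4,0,0.5]])

```text
time: 18.15
tcp_pos: [0.4821, 0.0642, 0.1401]
tcp_rot: [-2.422, -2.0, 0.001]
force: [0.5, 1.1, -6.1]
grip_width: 0.642
finger_force: 30.0
```

Request:
send_rows(deltas=[[0,0.03,-0.25,0,0.5],[0,0.03,-0.5,0,0.5],[0,0.03,-0.75,0,0.5],[0,0.03,-1,0,0.5],[0,0.03,-1,0,0.5]])

```text
time: 18.77
tcp_pos: [0.4823, 0.0641, 0.1302]
tcp_rot: [-2.423, -2.0, 0.001]
force: [0.6, -0.3, -4.0]
grip_width: 0.64
finger_force: 30.0
```

Request:
send_rows(deltas=[[0,0,-0.3,0,0.5],[0,0,-0.6,0,0.5],[0,0,-0.9,0,0.5],[0,0,-1.2,0,0.5],[0,0,-1.5,0,0.5],[0,0,-1.8,0,0.5],[0,0,-2.1,0,0.5],[0,0,-2.4,0,0.5],[0,0,-2.7,0,0.5],[0,0,-3,0,0.5],[0,0,-3.2,0,0.5],[0,0,-3.2,0,0.5]])

```text
time: 20.27
tcp_pos: [0.4822, 0.0642, 0.0982]
tcp_rot: [-2.423, -2.0, 0.001]
force: [0.7, -1.8, -5.0]
grip_width: 0.64
finger_force: 30.0
```

Request:
send_rows(deltas=[[0,0,-0.3,0,0.5],[0,0,-0.6,0,0.5],[0,0,-0.9,0,0.5],[0,0,-1.2,0,0.5],[0,0,-1.5,0,0.5],[0,0,-1.7,0,0.5],[0,0,-1.9,0,0.5],[0,0,-2.1,0,0.5],[0,0,-2.2,0,0.5],[0,0,-2.2,0,0.5]])

```text
time: 21.52
tcp_pos: [0.4823, 0.0641, 0.0764]
tcp_rot: [-2.423, -2.0, 0.0]
force: [0.5, -2.0, -3.5]
grip_width: 0.644
finger_force: 30.0
```

Touchdown is expected at about TCP z 0.071.

Request:
send_rows(deltas=[[0,0,-0.15,0,0.5],[0,0,-0.3,0,0.5],[0,0,-0.42,0,0.5],[0,0,-0.42,0,0.5]])

```text
time: 22.02
tcp_pos: [0.4824, 0.0641, 0.0722]
tcp_rot: [2.423, 2.0, -0.0]
force: [1.2, -2.8, -4.1]
grip_width: 0.641
finger_force: 30.0
```

Request:
send_rows(deltas=[[0,0,-0.05,0,0.5],[0,0,-0.1,0,0.5],[0,0,-0.1,0,0.5]])

```text
time: 22.4
tcp_pos: [0.4824, 0.0643, 0.0715]
tcp_rot: [-2.422, -2.0, -0.0]
force: [-1.7, -3.4, 2.1]
grip_width: 0.636
finger_force: 30.0
```

Touchdown, at 6 N. I'll release and rise, then check.

Request:
send_rows(deltas=[[0,0,0,0,0.7],[0,0,0,0,0.8],[0,0,0,0,1],[0,0,0,0,1],[0,0,3,0,1],[0,0,8,0,1],[0,-3,14,0,1],[0,-6,19,0,1],[0,-6,19,0,1],[0,-6,19,0,1],[0,-6,19,0,1]])

```text
time: 23.78
tcp_pos: [0.4816, 0.005, 0.26]
tcp_rot: [-2.421, -2.001, 0.004]
force: [0.6, -0.3, -0.6]
grip_width: 1.001
finger_force: 0.0
```

```bash
python3 - <<'E'
from h import *
s=bot.read_state();print(s['time'],np.round(s['tcp_pos'],4),np.round(s['force'],2))
snap('scene','s4');snap('wrist','w4')
a=cv2.resize(cv2.imread('pics/s4.png')[130:230,220:360],(700,500),interpolation=2)[:,:480]
b=cv2.resize(cv2.imread('pics/w4.png')[20:270,200:360],(320,500),interpolation=2)
cv2.imwrite('pics/m4.png',np.hstack([a,b]))
info=bot.camera_info('wrist')
for c in('scene','wrist'):
  i=bot.camera_info(c)
  for n in('carton_new_mid','carton_b_mid','carton_c_mid'):
    for d in bot.pinpoint(n,c)[:4]: print(c,n,round(d['conf'],2),np.round(d['pixel'],1),np.round(atz(c,d['pixel'],.067,i),4))
E
```

```text
23.775 [0.4816 0.005  0.26  ] [ 0.57 -0.35 -0.63]
scene carton_new_mid 0.79 [297.5 186.4] [0.4747 0.0475 0.067 ]
scene carton_b_mid 0.66 [277.5 191. ] [0.4766 0.0006 0.067 ]
scene carton_c_mid 0.6 [322.5 186. ] [0.4897 0.101  0.067 ]
wrist carton_new_mid 0.31 [275.  152.8] [0.4846 0.0495 0.067 ]
wrist carton_c_mid 0.6 [270.7 103.7] [0.4901 0.1021 0.067 ]
```

View pics/m4.png

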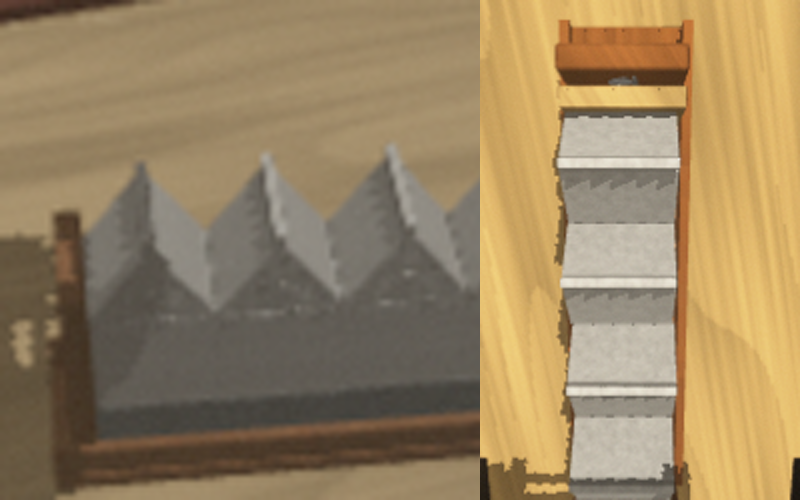

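The four cartons stand in an even, level row. Fins and feet are in line, the plate is pushed back, and the gripper is clear.

```bash
python3 -c "
from rig import bot
print(bot.job_done())"
```

```text
the job is handed in; nothing more can be done
None
```

The lone carton now stands on the rack floor between b and c, with all four upright in an even row and the plate pushed back in the last pictures; the job is handed in at about 24 s, but no verdict came back.

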